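Weigh a slide rack on the sprung-hook balance and mark the reading

TASK

Weigh the loaded slide rack on the hanging balance: carry it upright, hang its wire bail in the sprung hook, and let the hook down slowly and gently until it carries the whole weight, so that it neither jerks nor bounces when you let go and never dips past the red overload line. Let go and wait until rack and hook hang still; only then take the blue marker and slide it level with the red pointer to mark the weight, and leave it there with the rack still hanging. Leave the other things on the bench where they are.

Things in the scene. Friction and masses are not known exactly. Their poses are not given: they have to be found in the camera images.
- slide_rack: Loose steel rack with ten glass slides, 84 x 66 x 30 mm, hidden weight 0.25 to 0.63 kg. Origin: centre of underside; x along the slides, z up. A 6 mm wire bail in its y-z plane rises from both long sides to a blunt point: wire centre 72 mm up at y = -31 and 31 mm, 88 mm at y = -24 and 24, 100 mm at y = 0. The hook goes under the point, along x. Green grip above it.
- rack_grip (a point): Centre of the green plastic grip over the bail, 124 mm above the rack's underside; 12 mm along rack x, 26 mm along y, from 107 to 141 mm up. Take it from above across the 26 mm (fingers at its +y and -y), fingertips no lower than 110 mm above the underside, to stay clear of wire and hook.
- bail_top (a point): Underside of the bail wire at its middle point, where the hook must carry it; 97 mm above the rack's underside, 27 mm below the grip's centre. The bail's legs hang lower than the hook's tip: bring the rack in from the balance's front (its -x side), point of the bail over the tip, then down.
- balance: Hanging balance, fixed: grey foot 205 x 130 x 10 mm, grey housing 54 x 62 x 235 mm, white upright scale plate (front face x = -30 mm, y -40 to 96, z 107 to 235). Origin on the bench under the housing; -x is its front, z up. Hook at y = 0, red pointer on the hook's slide, blue marker in a slot at y = 75 mm. Red line on the scale, 66 mm below the empty pointer: overload limit.
- hook_saddle (a point): Lowest point of the hook's seat (top of its 7 mm steel), 130 mm in front of the balance's origin, 188 mm above the bench when empty. Side view: a V open upward, 38 mm wide at the top; the arm to the plate runs 22 mm above the seat, the free front tip ends 26 mm above it. Axes are the balance's: hang the rack with its x along this x, either way round.
- balance_hook (a joint): How far hook and pointer have dipped, m: 0 empty, grows downward, stop at 0.075. Soft spring, 110 N/m (9 mm per 100 g), lightly damped: let go off balance it bobs for two or three seconds. Jerk or bounce means faster than 0.08 m/s either way.
- pointer_tip (a point): Tip of the red pointer, moves with the hook; 207 mm above the bench when empty.
- marker (a joint): How far the blue marker has been slid down, m; 0 to 0.078. At equal values of this joint and of the hook's, marker and pointer are level. Stays where it is left (friction about 2 N).
- marker_tip (a point): End of the blue marker's index line, beside the pointer tip; level with the marker's paddle.
- marker_paddle (a point): Centre of the marker's blue paddle: 10 mm wide along balance y, 18 mm high, 22 mm deep, 61 mm in front of the scale plate on a 7 mm stem. Pinch it from above, fingers at its +y and -y, opened to about 40 mm at most (the hanging bail is 41 mm beside it).
- timer: White bench timer, 66 x 64 x 17 mm; a bystander. Origin: centre of its underside.
- stain_bottle: Brown dropper bottle, 33 mm wide, 104 mm high; a bystander. Origin: centre of its underside.
- mountant: Small white bottle with a green cap, 23 mm wide, 50 mm high; a bystander. Origin: centre of its underside.
- petri_dish: Round clear dish, 64 mm wide, 15 mm high; a bystander. Origin: centre of its underside.
- slide_mailer: White flat slide mailer, 75 x 99 x 32 mm; a bystander. Origin: centre of its underside.
- coverslips_a: Small pale box of cover slips, 32 x 32 x 14 mm; a bystander. Origin: centre of its underside.

How it is judged:
By the outcome, as a careful person would: the job done as asked, in the order asked, and still so for the second after the job is handed in, with the robot touching nothing.
It also fails if it takes over 64 s, if anything falls off the work surface, if the arm or the gripper's body presses on something with over 40 N, if the wrist force passes 120 N, or if a joint passes its speed limit or range.

ROBOT

A 6-joint arm with a two-finger parallel gripper is mounted at the origin on a cart in front of the work surface, level with it; the furniture and walls round the work are solid. World frame = base frame: x ahead of the robot, y to its left, z up, the work surface at z = 0. Lengths are in mm, angles in rad, forces in N, time in s.
With the tool pointing down it reaches from about 400 to 925 mm from the base axis. Payload 3.4 kg.
Tool frame: the origin (TCP) lies on the centre line of the jaws, within the pads' length; the fingertips stand 14 mm ahead of it and the grasp point (between the pads) lies 5 mm behind it; z points along the fingers, y is the line along which they close (so a half turn about z gives the same grasp; the last joint's range is limited). The gripper opens to 85 mm and grips with 20 to 120 N. Pads are 22 mm wide; open, the fingers measure 114 mm over their backs; the gripper's body (76 mm by 85 mm) begins 54 mm behind the grasp point. The pads swing forward as they close: fully open they stand 13 mm farther back than shut.
Start: joints at [-1.333, 0.307, 1.506, -0, 1.328, -0.073], TCP at [175.823, -547.465, 245.305] pointing down, gripper open.
Joint ranges: [-3.12, 3.12], [-1.05, 2.28], [0.14, 2.33], [-1.42, 4.57], [0.1, 2.73], [-2.68, 2.68]. Speed limits (rad/s): [2.57, 2.57, 3.14, 3.14, 3.14, 3.14].

INTERFACE

Orientations are given as a unit quaternion [w, x, y, z].
In Python, from cell import * gives the robot as it stands.
- The arm moves only by the shell command python3 -m crank 'ROWS' [FORCE]. ROWS is a JSON object whose one key "deltas" holds a list of rows, each an object of numbers: "fingers": the opening, from 0 (shut) to 1 (fully open); "tx", "ty", "tz": the shift along the tool's x, y, z in cm; "spin": the turn about the tool's z in rad. In form: {"deltas": [{"fingers": .., "tx": .., "ty": .., "tz": .., "spin": ..}, ...]}. A call has 1 to 10 rows; each row shifts and turns the commanded pose from where the row before left it, along the tool's axes as they then stand; what a row does not reach is not made up. A row lasts 1/12 s, in which the tool goes at most 41.7 mm and 7.16 degrees, less where a joint would pass 70% of its speed; a pose out of reach is approached as far as the arm can. A call with a gripper value outside its range is refused whole. The fingers move at their own pace and stop on an object; FORCE is the grip in N (left out, the last holds). Time passes only in rows, so rows that do not move let the fingers close. It gives the time, the measured TCP pose, the force, the opening and the grip force at its end, in the units of the state.
- read_state(): the state, without advancing time (a new reading comes with each control period).
- grab_frame(name): name is "side" or "top"; returns a dict with "color" (400x640x3 uint8, red, green, blue), "fx", "fy", "cx", "cy" (pixels), "k1" (the pictures are not rectified: a ray, as slopes to the right and down, at radius r is drawn at 1 + k1 r^2 times it, then the intrinsics apply), "rvec" (rotation vector, rad) and "tvec" (3), from world to camera coordinates, as OpenCV has them. Camera axes: x right, y down, z forward; pixel columns grow to the right and rows downward; lengths in mm; the calibration is good to about 2 mm. A picture is of the moment at which its call begins. There is no depth.
- finish_job(): hands the job in; it is judged then, once.
The state is a dict: "time_s": time; "joint_positions": joint angles; "joint_velocities": joint speeds; "joint_efforts": joint torques, N m; "position": TCP position; "eef_rot": TCP orientation; "contact_force": force on the tool from outside, world axes, zero at the start; "ft_torque": the same for the moment, N m; "finger_gap": opening from 0.0 (shut) to 1.0 (fully open); "grip_force": force on a finger pad.
Only numpy, scipy, OpenCV 4.12 (cv2) and the standard library are available. Lean on these libraries where they do the work, as an engineer would, in place of code of your own. Each camera call takes 0.05 s, during which the arm holds its last target. There are 200 camera calls.

## Working session

There is one attempt and no reset: what is moved stays moved. The work goes in short steps, Python scripts to look and compute and a shell command to move; the robot and the scene stay as the last step left them, time stands still between calls to the robot, and variables do not carry over. Pictures are saved under pics/ and viewed, at most 10 in all, crops included, and the job is handed in when it is done.

```bash
mkdir -p pics; ls; cat > h.py <<'E'
from cell import *
import numpy as np, cv2
from scipy.spatial.transform import Rotation as R
def snap(n,f):
    g=grab_frame(n); cv2.imwrite(f'pics/{f}.png',g['color'][:,:,::-1]); np.save(f'pics/{f}.npy',g,allow_pickle=True); return g
def load(f): return np.load(f'pics/{f}.npy',allow_pickle=True).item()
def cam(g):
    return R.from_rotvec(np.ravel(g['rvec'])).as_matrix(), np.ravel(g['tvec'])
def ray(g,u,v):
    x,y=(u-g['cx'])/g['fx'],(v-g['cy'])/g['fy']; a,b=x,y
    for _ in range(30):
        s=1+g['k1']*(a*a+b*b); a,b=x/s,y/s
    M,t=cam(g); d=M.T@np.array([a,b,1]); return -M.T@t, d/np.linalg.norm(d)
def proj(g,P):
    M,t=cam(g); p=(np.atleast_2d(P)@M.T)+t; a=p[:,:2]/p[:,2:]; s=1+g['k1']*(a**2).sum(1,keepdims=True)
    return a*s*[g['fx'],g['fy']]+[g['cx'],g['cy']]
def onz(g,u,v,z):
    c,d=ray(g,u,v); return c+d*(z-c[2])/d[2]
def tri(*obs):
    A=np.zeros((3,3));b=np.zeros(3);rs=[ray(*o) for o in obs]
    for c,d in rs:
        Q=np.eye(3)-np.outer(d,d);A+=Q;b+=Q@c
    p=np.linalg.solve(A,b); return p,[round(float(np.linalg.norm(np.cross(p-c,d))),1) for c,d in rs]
E
python3 - <<'E'
from h import *
for n in('side','top'):
    g=snap(n,n+'0'); M,t=cam(g); print(n,-M.T@t,M[2],g['fx'],g['k1'])
s=read_state(); print(s)
E
```

```text
pics
side [  239.24440162 -1010.96730669  1317.33520258] [ 0.16699294  0.64382922 -0.74672437] 486.00928673944674 -0.022119850078294433
top [ 139.00412665   98.60755064 1803.90076372] [ 0.22961457 -0.06131231 -0.97134852] 444.2389673477828 -0.03779424045935954
{'time_s': 0.1, 'joint_positions': array([-1.33349180e+00,  3.07471726e-01,  1.50754367e+00,  2.04435115e-05,
        1.32840317e+00, -7.35010968e-02]), 'joint_velocities': array([-7.59353204e-05, -2.33615286e-03, -1.26545657e-03, -1.69634257e-03,
       -4.75998419e-04, -6.45975490e-05]), 'joint_efforts': array([ 5.82985322e-04, -4.58528316e+01, -2.52608085e+01, -1.23548107e-04,
        5.59131702e-03,  2.16733997e-05]), 'position': array([ 175.69057177, -546.86846749,  244.48794552]), 'eef_rot': array([-9.10709028e-04,  9.87949233e-01,  1.54775574e-01, -6.48018007e-05]), 'contact_force': array([-0.4642496 , -0.49997843,  0.03257462]), 'ft_torque': array([-0.00677173,  0.02470458,  0.03943811]), 'grip_force': 0.0, 'finger_gap': 0.9963650047361033}
```

View pics/side0.png

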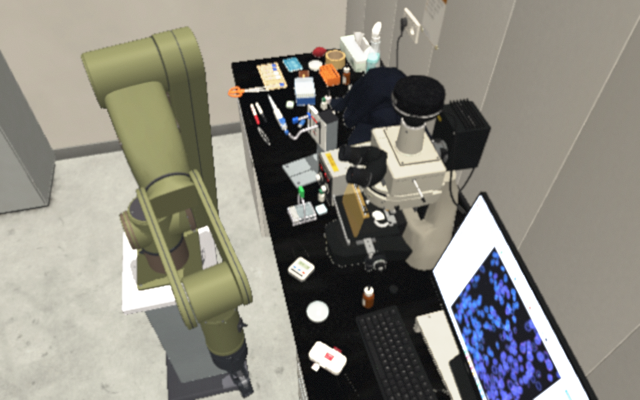

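View pics/top0.png

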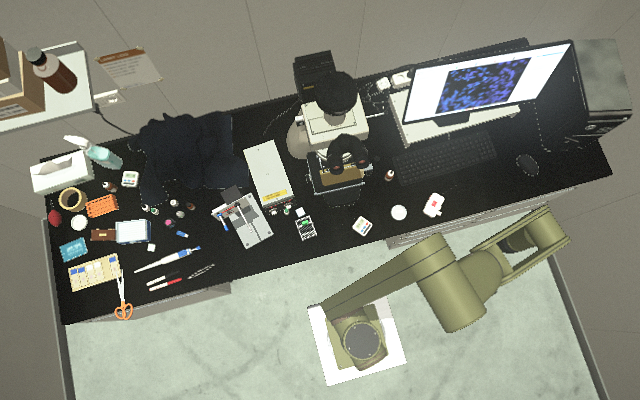

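```bash
python3 - <<'E'
from h import *
a=cv2.imread('pics/side0.png')[100:230,272:342]; b=cv2.imread('pics/top0.png')[178:248,205:325]
a=cv2.resize(a,None,fx=4.5,fy=4.5,interpolation=cv2.INTER_CUBIC); b=cv2.resize(b,None,fx=4,fy=4,interpolation=cv2.INTER_CUBIC)
m=np.zeros((600,800,3),np.uint8); m[:a.shape[0],:a.shape[1]]=a; m[:b.shape[0],320:320+b.shape[1]]=b
cv2.imwrite('pics/crop1.png',m)
g=load('side0');t=load('top0')
print(onz(g,302,213,0),onz(t,305,230,0),onz(t,240,230,0))
E
```

```text
[465.49526453  92.12072823   0.        ] [455.25621366  85.2468852    0.        ] [526.15961291 343.36935594   0.        ]
```

View pics/crop1.png

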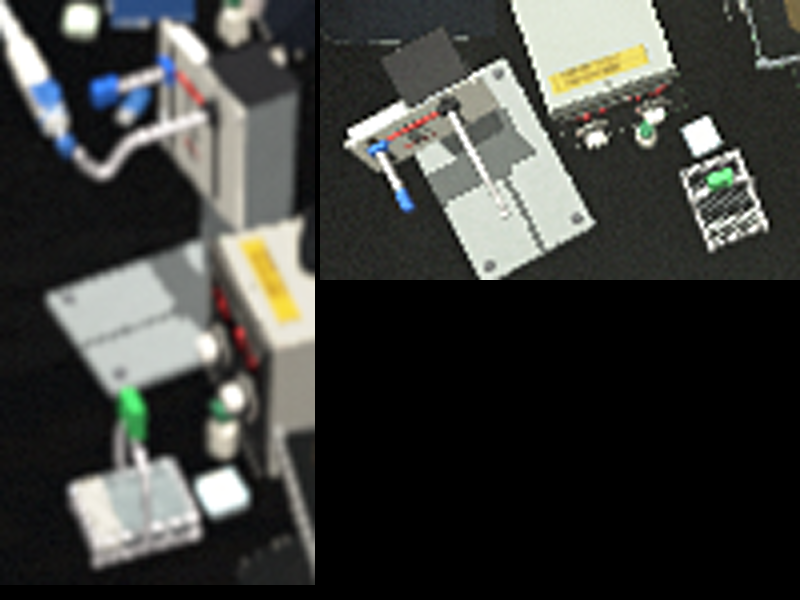

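```bash
cat > m1.py <<'E'
from h import *
from scipy.optimize import least_squares
g=load('side0');t=load('top0')
S=lambda x,y:(g,(x+.5)/4.5-.5+272,(y+.5)/4.5-.5+100)
T=lambda x,y:(t,(x-320+.5)/4-.5+205,(y+.5)/4-.5+178)
np.set_printoptions(precision=1,suppress=True)
print('grip',tri(S(133,413),T(720,180)))
print('paddle',tri(S(103,92),T(403,198)))
print('hook',tri(S(100,172),T(500,205)))
print('stem root',tri(S(165,68),T(378,148)))
print('house corner',tri(S(297,72),T(443,28)))
for n,p in dict(f1=T(500,60),f2=T(593,225),f3=T(488,278),s1=S(48,297),s2=S(112,392)).items(): print(n,onz(*p,10))
print('rack top corners z30', *[onz(*T(*p),30) for p in((684,172),(742,150),(768,230),(712,250))])
print('rack side z30', *[onz(*S(*p),30) for p in((70,487),(170,458),(200,515),(97,548))])
def fit(loc,obs,x0):
    loc=np.array(loc,float)
    def f(p):
        c,s=np.cos(p[2]),np.sin(p[2]); W=np.c_[p[0]+c*loc[:,0]-s*loc[:,1],p[1]+s*loc[:,0]+c*loc[:,1],loc[:,2]]
        return np.concatenate([(proj(o[0],w)[0]-o[1:]) for o,w in zip(obs,W)])
    r=least_squares(f,x0,loss='soft_l1'); return r.x,r.fun
b=fit([(-91,75,207),(-91,75,207),(-130,0,188),(27,-31,235),(27,-31,235),(27,31,235),(-30,75,207),(-30,75,207)],
 [S(103,92),T(403,198),S(100,172),S(297,72),T(443,28),T(383,58),S(165,68),T(378,148)],[560,330,-.4])
print('balance',b)
E
python3 m1.py
```

```text
grip (array([461.7,  80.2, 125.9]), [0.4, 0.4])
paddle (array([505.1, 365.8, 199.2]), [2.9, 2.9])
hook (array([481.2, 282.7, 187.4]), [0.6, 0.6])
stem root (array([557.5, 377.1, 204.7]), [1.0, 1.0])
house corner (array([640.2, 288.1, 252.7]), [1.1, 1.1])
f1 [667.5 267.8  10. ]
f2 [472.8 215.9  10. ]
f3 [448.3 331.8  10. ]
s1 [442.5 336.5  10. ]
s2 [472.1 213.6  10. ]
rack top corners z30 [497.4 112.3  30. ] [503.8  49.6  30. ] [417.3  45.7  30. ] [412.7 105.3  30. ]
rack side z30 [414.9 102.5  30. ] [497.8 113.8  30. ] [506.8  50.9  30. ] [422.6  37.2  30. ]
balance (array([609.1, 313.8,   0.3]), array([-0.1, -1.2,  0.9,  1.1,  0.7,  0.4,  0.1,  3.5, -0.1,  0.4, -0.1,
        1.3,  1. , -0.9, -0.5, -0.5]))
```

```bash
cat >> m1.py <<'E'
print('-----')
np.set_printoptions(precision=3,suppress=True)
loc=np.array([(-91,75,207),(-91,75,207),(-30,75,207),(-30,75,207),(0,-65,10),(-205,-65,10),(-205,65,10),(-205,65,10),(-205,-65,10)],float)
foot=np.array([0,0,0,0,1,1,1,1,1])
obs=[S(103,92),T(403,198),S(165,68),T(378,148),T(500,60),T(593,225),T(488,278),S(48,297),S(112,392)]
def W(p,loc): c,s=np.cos(p[2]),np.sin(p[2]); return np.c_[p[0]+c*loc[:,0]-s*loc[:,1],p[1]+s*loc[:,0]+c*loc[:,1],loc[:,2]]
def f(p):
    l=loc.copy(); l[:,0]+=foot*p[3]; return np.concatenate([(proj(o[0],w)[0]-o[1:]) for o,w in zip(obs,W(p,l))])
r=least_squares(f,[609,313,.27,40],loss='soft_l1'); print(r.x,r.fun.round(1)); 
print('saddle,paddle,tip',W(r.x,np.array([(-130,0,188),(-91,75,207),(-150,0,214.]])) if 0 else W(r.x,np.array([(-130,0,188),(-91,75,207.)])))
x,y=42,33
rk=fit([(x,y,30),(x,-y,30),(-x,-y,30),(-x,y,30)]*2+[(0,0,124),(0,0,141)],[T(684,172),T(742,150),T(768,230),T(712,250),S(170,458),S(200,515),S(97,548),S(70,487),S(133,413),T(720,176)],[460,78,.1]); print('rack',rk[0],rk[1].round(1))
E
python3 m1.py | sed 1,/-----/d
```

```text
File "m1.py", line 33
    print('saddle,paddle,tip',W(r.x,np.array([(-130,0,188),(-91,75,207),(-150,0,214.]])) if 0 else W(r.x,np.array([(-130,0,188),(-91,75,207.)])))
                                                                                    ^
SyntaxError: closing parenthesis ']' does not match opening parenthesis '('
```

```bash
sed -i "s/^print('saddle.*/print('saddle,paddle',W(r.x,np.array([(-130,0,188),(-91,75,207.)])))/" m1.py
python3 m1.py | sed 1,/-----/d
```

```text
[607.287 313.342   0.254  50.184] [-0.4 -1.3  0.8  1.4  0.7 -0.9 -0.5 -0.3  0.9 -1.3  1.  -0.5 -0.9  2.1
 -0.4 -0.1  0.6  0.3]
saddle,paddle [[481.469 280.632 188.   ]
 [500.343 363.032 207.   ]]
rack [460.186  77.715   0.111] [-0.7 -0.  -0.1 -0.4  1.  -1.5 -0.3 -0.5  0.  -0.3 -0.2  0.3 -0.3 -0.6
 -0.2 -0.7 -0.4  1.   0.6  0.4]
```

```bash
cat >> h.py <<'E'
def goto(x,y,z,psi,frm=None):
    s=read_state(); q=s['eef_rot']; p=s['position'] if frm is None else np.array(frm[:3]); m=R.from_quat([q[1],q[2],q[3],q[0]]).as_matrix()
    ps=np.arctan2(m[1,0],m[0,0]) if frm is None else frm[3]
    D=np.array([x,y,z])-p; c,n=np.cos(psi),np.sin(psi)
    print('now',p.round(1),'psi',round(float(ps),3),'tilt',m[2].round(3),'spin first',round(float(ps-psi),3),'then cm tx,ty,tz',((D@[c,n,0])/10).round(2),((D@[n,-c,0])/10).round(2),(-D[2]/10).round(2))
E
python3 - <<'E'
from h import *
np.set_printoptions(precision=0,suppress=True)
g=load('side0');t=load('top0')
print('eyep',tri((g,352,163),(t,340,158)),tri((g,372,160),(t,358,158)),'stage',tri((g,348,225),(t,320,190)))
print('bottle',tri((g,369,290),(t,390,172)),'mon',tri((g,437,268),(t,404,118)))
print(proj(t,[[430,-250,245],[461,79,245]]),proj(g,[[430,-250,245],[461,79,245]]))
goto(430,-250,245,.111); goto(461,79.5,245,.111,(430,-250,245,.111))
E
```

```text
eyep (array([582., -87., 390.]), [9.2, 9.2]) (array([ 586., -141.,  436.]), [23.2, 23.2]) stage (array([600., -18.,  24.]), [2.9, 2.9])
bottle (array([ 580., -309.,   75.]), [0.8, 0.8]) mon (array([ 728., -384.,  246.]), [0.7, 0.7])
[[394. 201.]
 [304. 216.]] [[315. 250.]
 [300. 166.]]
now [ 176. -547.  244.] psi 0.311 tilt [ 0. -0. -1.] spin first 0.2 then cm tx,ty,tz 28.56 -26.69 -0.05
now [ 430 -250  245] psi 0.111 tilt [ 0. -0. -1.] spin first 0.0 then cm tx,ty,tz 6.73 -32.4 -0.0
```

```bash
python3 -m crank '{"deltas":[{"fingers":1,"tx":0,"ty":0,"tz":0,"spin":0.1},{"fingers":1,"tx":0,"ty":0,"tz":0,"spin":0.1},{"fingers":1,"tx":2.76,"ty":-2.68,"tz":0,"spin":0},{"fingers":1,"tx":2.76,"ty":-2.68,"tz":0,"spin":0},{"fingers":1,"tx":2.76,"ty":-2.68,"tz":0,"spin":0},{"fingers":1,"tx":2.76,"ty":-2.68,"tz":0,"spin":0},{"fingers":1,"tx":2.76,"ty":-2.68,"tz":0,"spin":0},{"fingers":1,"tx":2.76,"ty":-2.68,"tz":0,"spin":0},{"fingers":1,"tx":2.76,"ty":-2.68,"tz":0,"spin":0},{"fingers":1,"tx":2.76,"ty":-2.68,"tz":0,"spin":0}]}' 40
python3 -m crank '{"deltas":[{"fingers":1,"tx":2.76,"ty":-2.68,"tz":0,"spin":0},{"fingers":1,"tx":2.76,"ty":-2.68,"tz":0,"spin":0}]}'
python3 - <<'E'
from h import *
goto(430,-50,245,.111)
E
```

```text
time_s: 0.93
position: [372.1, -308.1, 245.0]
eef_rot: [-0.0, 0.998, 0.055, -0.0]
contact_force: [-0.0, -0.6, 0.0]
finger_gap: 1.002
grip_force: 0.0
time_s: 1.1
position: [421.1, -248.8, 245.1]
eef_rot: [-0.0, 0.998, 0.055, -0.0]
contact_force: [0.5, -1.0, -0.2]
finger_gap: 1.001
grip_force: 0.0
now [ 421.1 -248.8  245.1] psi 0.111 tilt [-0. -0. -1.] spin first -0.0 then cm tx,ty,tz 3.09 -19.65 0.01
```

```bash
python3 -m crank '{"deltas":[{"fingers":1,"tx":0.64,"ty":-3.95,"tz":0,"spin":0},{"fingers":1,"tx":0.64,"ty":-3.95,"tz":0,"spin":0},{"fingers":1,"tx":0.64,"ty":-3.95,"tz":0,"spin":0},{"fingers":1,"tx":0.64,"ty":-3.95,"tz":0,"spin":0},{"fingers":1,"tx":0.64,"ty":-3.95,"tz":0,"spin":0},{"fingers":1,"tx":1.14,"ty":-3.13,"tz":0,"spin":0},{"fingers":1,"tx":1.14,"ty":-3.13,"tz":0,"spin":0},{"fingers":1,"tx":1.14,"ty":-3.13,"tz":0,"spin":0},{"fingers":1,"tx":1.14,"ty":-3.13,"tz":0,"spin":0}]}'
python3 -m crank '{"deltas":[{"fingers":1,"tx":0,"ty":0,"tz":2,"spin":0},{"fingers":1,"tx":0,"ty":0,"tz":3,"spin":0},{"fingers":1,"tx":0,"ty":0,"tz":2.5,"spin":0},{"fingers":1,"tx":0,"ty":0,"tz":0.5,"spin":0},{"fingers":1,"tx":0,"ty":0,"tz":0,"spin":0},{"fingers":1,"tx":0,"ty":0,"tz":0,"spin":0}]}'
python3 - <<'E'
from h import *
g=snap('side','side1');t=snap('top','top1')
goto(461.5,79.5,128,.111)
a=g['color'][110:240,250:350,::-1]; b=t['color'][170:270,250:370,::-1]
m=np.zeros((600,800,3),np.uint8); a=cv2.resize(a,None,fx=4,fy=4,interpolation=3); b=cv2.resize(b,None,fx=3.3,fy=3.3,interpolation=3)
m[:a.shape[0],:a.shape[1]]=a; m[:b.shape[0],400:400+b.shape[1]]=b; cv2.imwrite('pics/crop2.png',m)
E
```

```text
time_s: 1.85
position: [461.6, 80.5, 245.1]
eef_rot: [0.0, 0.998, 0.056, -0.0]
contact_force: [0.6, -1.1, -0.8]
finger_gap: 1.001
grip_force: 0.0
time_s: 2.35
position: [462.2, 78.6, 165.6]
eef_rot: [-0.0, 0.998, 0.055, -0.0]
contact_force: [0.2, 0.4, -0.2]
finger_gap: 0.999
grip_force: 0.0
now [463.2  78.6 166.7] psi 0.11 tilt [ 0.003  0.    -1.   ] spin first -0.001 then cm tx,ty,tz -0.16 -0.11 3.87
```

View pics/crop2.png

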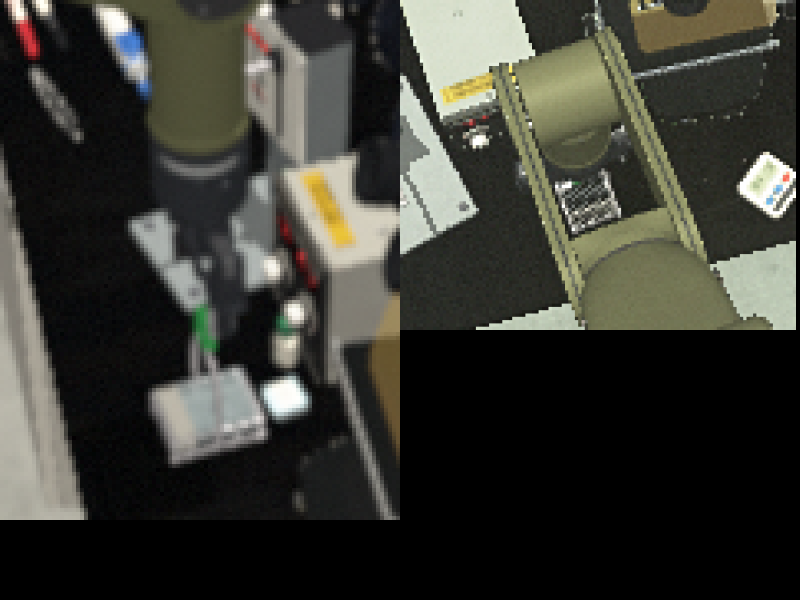

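```bash
cat >> h.py <<'E'
def avg(n=10):
    F=[];P=[]
    for i in range(n):
        grab_frame('side'); s=read_state(); F.append(s['contact_force']); P.append(s['position'])
    print('t',s['time_s'],'F',np.mean(F,0).round(2),'sd',np.std(F,0).round(2),'P',np.mean(P,0).round(2),'gap',s['finger_gap'],'grip',s['grip_force'])
E
python3 -m crank '{"deltas":[{"fingers":1,"tx":-0.05,"ty":0,"tz":1.5,"spin":0},{"fingers":1,"tx":-0.05,"ty":0,"tz":1.5,"spin":0},{"fingers":1,"tx":0,"ty":0,"tz":0.7,"spin":0},{"fingers":1,"tx":0,"ty":0,"tz":0,"spin":0},{"fingers":1,"tx":0,"ty":0,"tz":0,"spin":0}]}'
python3 -c "
from h import *
avg(12)"
python3 -m crank '{"deltas":[{"fingers":0,"tx":0,"ty":0,"tz":0,"spin":0},{"fingers":0,"tx":0,"ty":0,"tz":0,"spin":0},{"fingers":0,"tx":0,"ty":0,"tz":0,"spin":0},{"fingers":0,"tx":0,"ty":0,"tz":0,"spin":0},{"fingers":0,"tx":0,"ty":0,"tz":0,"spin":0},{"fingers":0,"tx":0,"ty":0,"tz":0,"spin":0},{"fingers":0,"tx":0,"ty":0,"tz":0,"spin":0},{"fingers":0,"tx":0,"ty":0,"tz":0,"spin":0}]}' 40
```

```text
time_s: 2.87
position: [461.4, 78.5, 129.0]
eef_rot: [-0.0, 0.998, 0.055, 0.0]
contact_force: [0.0, 1.1, 0.5]
finger_gap: 1.0
grip_force: 0.0
t 3.4667 F [ 0.07 -0.08 -0.22] sd [0.39 0.38 0.53] P [461.4   78.62 128.86] gap 0.9970345126930303 grip 0.0
time_s: 4.13
position: [461.0, 78.7, 128.4]
eef_rot: [-0.0, 0.998, 0.055, 0.0]
contact_force: [-0.3, 1.0, 1.6]
finger_gap: 0.299
grip_force: 41.1
```

```bash
python3 -m crank '{"deltas":[{"fingers":0,"tx":0,"ty":0,"tz":-0.5,"spin":0},{"fingers":0,"tx":0,"ty":0,"tz":-1.5,"spin":0},{"fingers":0,"tx":0,"ty":0,"tz":-2.5,"spin":0},{"fingers":0,"tx":0,"ty":0,"tz":-2.5,"spin":0},{"fingers":0,"tx":0,"ty":0,"tz":-2.5,"spin":0},{"fingers":0,"tx":0,"ty":0,"tz":-2,"spin":0},{"fingers":0,"tx":0,"ty":0,"tz":-1,"spin":0},{"fingers":0,"tx":0,"ty":0,"tz":-0.5,"spin":0},{"fingers":0,"tx":0,"ty":0,"tz":0,"spin":0},{"fingers":0,"tx":0,"ty":0,"tz":0,"spin":0}]}'
python3 -m crank '{"deltas":[{"fingers":0,"tx":0,"ty":0,"tz":0,"spin":0},{"fingers":0,"tx":0,"ty":0,"tz":0,"spin":0}]}'
python3 -c "
from h import *
avg(20)
goto(424,266.5,258,.254)
goto(481.5,281.5,258,.254,(424,266.5,258,.254))
g=snap('side','side2');t=snap('top','top2')
a=g['color'][90:220,270:350,::-1]; b=t['color'][170:250,205:325,::-1]
m=np.zeros((600,800,3),np.uint8); a=cv2.resize(a,None,fx=4.5,fy=4.5,interpolation=3); b=cv2.resize(b,None,fx=3.6,fy=3.6,interpolation=3)
m[:a.shape[0],:a.shape[1]]=a; m[:b.shape[0],365:365+b.shape[1]]=b; cv2.imwrite('pics/crop3.png',m)
"
```

```text
time_s: 4.97
position: [460.0, 78.5, 257.1]
eef_rot: [0.0, 0.998, 0.055, -0.001]
contact_force: [-0.4, 0.0, -5.6]
finger_gap: 0.294
grip_force: 40.4
time_s: 5.13
position: [459.9, 78.5, 256.8]
eef_rot: [0.0, 0.998, 0.055, -0.002]
contact_force: [-0.0, 0.3, -5.5]
finger_gap: 0.297
grip_force: 40.4
t 6.1333 F [-0.11 -0.08 -5.28] sd [0.4  0.38 0.29] P [460.84  78.59 258.08] gap 0.29244677283795223 grip 40.35661518573761
now [460.9  78.6 258.3] psi 0.111 tilt [ 0.  0. -1.] spin first -0.143 then cm tx,ty,tz 1.15 -19.12 0.03
now [424.  266.5 258. ] psi 0.254 tilt [ 0.  0. -1.] spin first 0.0 then cm tx,ty,tz 5.94 -0.01 -0.0
```

View pics/crop3.png

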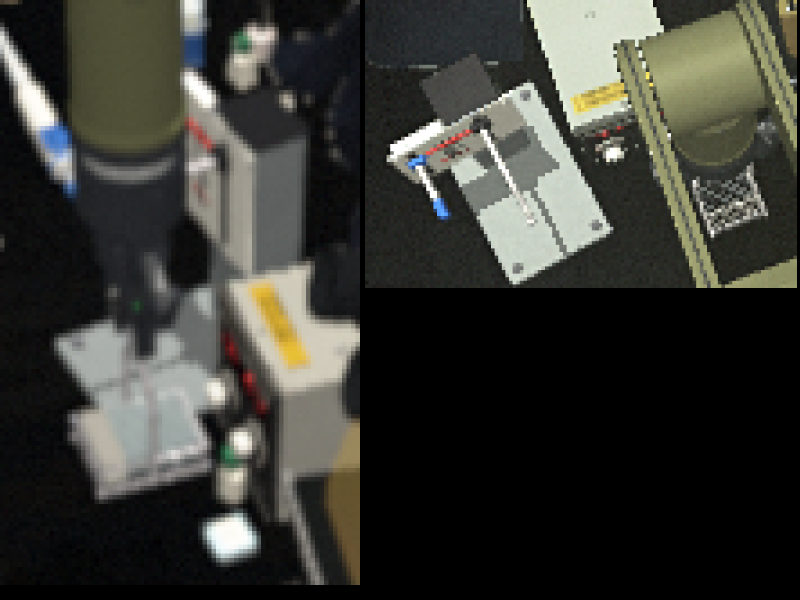

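```bash
python3 -m crank '{"deltas":[{"fingers":0,"tx":-1,"ty":0,"tz":0,"spin":-0.043},{"fingers":0,"tx":-1,"ty":0,"tz":0,"spin":-0.05},{"fingers":0,"tx":-1,"ty":-1,"tz":0,"spin":-0.05},{"fingers":0,"tx":0,"ty":-2,"tz":0,"spin":0},{"fingers":0,"tx":0,"ty":-3,"tz":0,"spin":0},{"fingers":0,"tx":0,"ty":-3,"tz":0,"spin":0},{"fingers":0,"tx":0,"ty":-3,"tz":0,"spin":0},{"fingers":0,"tx":0,"ty":-3,"tz":0,"spin":0},{"fingers":0,"tx":0,"ty":-2,"tz":0,"spin":0},{"fingers":0,"tx":0,"ty":-1.5,"tz":0,"spin":0}]}'
python3 -m crank '{"deltas":[{"fingers":0,"tx":0.3,"ty":-0.6,"tz":0,"spin":0},{"fingers":0,"tx":0,"ty":0,"tz":0,"spin":0},{"fingers":0,"tx":0,"ty":0,"tz":0,"spin":0},{"fingers":0,"tx":0,"ty":0,"tz":0,"spin":0}]}'
python3 -c "
from h import *
goto(481.5,281.5,258,.254)
g=snap('side','side3');t=snap('top','top3')
a=g['color'][70:190,260:340,::-1]; b=t['color'][170:270,205:325,::-1]
m=np.zeros((600,800,3),np.uint8); a=cv2.resize(a,None,fx=5,fy=5,interpolation=3); b=cv2.resize(b,None,fx=3.3,fy=3.3,interpolation=3)
m[:a.shape[0],:a.shape[1]]=a; m[:b.shape[0],402:402+b.shape[1]]=b; cv2.imwrite('pics/crop4.png',m)
"
```

```text
time_s: 7.07
position: [384.7, 255.2, 258.4]
eef_rot: [-0.001, 0.992, 0.127, 0.0]
contact_force: [0.3, -0.8, -5.2]
finger_gap: 0.291
grip_force: 40.6
time_s: 7.4
position: [387.0, 258.7, 258.2]
eef_rot: [0.001, 0.992, 0.126, -0.0]
contact_force: [-0.1, -0.1, -4.1]
finger_gap: 0.294
grip_force: 40.6
now [387.  258.7 258.2] psi 0.253 tilt [-0.     0.001 -1.   ] spin first -0.001 then cm tx,ty,tz 9.72 0.17 0.02
```

View pics/crop4.png

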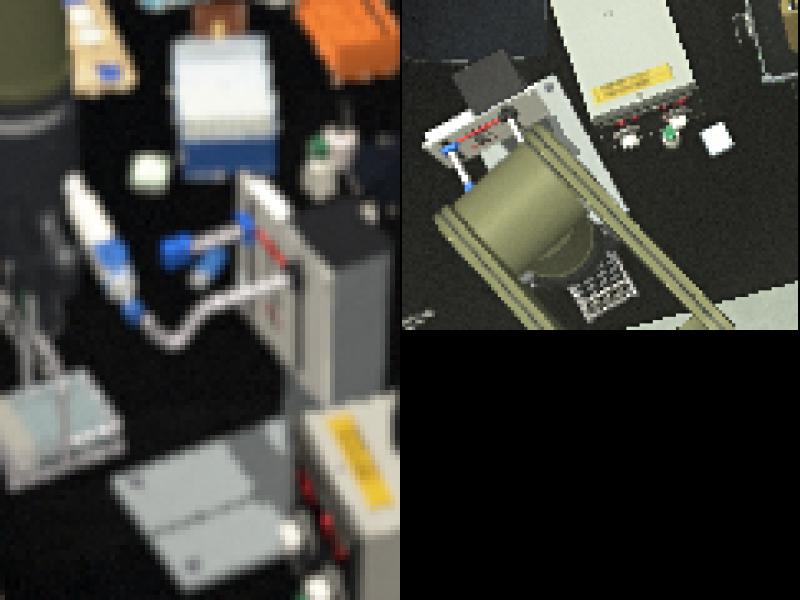

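```bash
python3 -c "
from h import *
g=load('side3');t=load('top0')
c,n=np.cos(.254),np.sin(.254)
L=lambda p:(round(c*(p[0]-607.3)+n*(p[1]-313.3),1),round(-n*(p[0]-607.3)+c*(p[1]-313.3),1))
S=lambda x,y:(g,(x+.5)/5-.5+260,(y+.5)/5-.5+70)
T=lambda x,y:(t,(x-320+.5)/4-.5+205,(y+.5)/4-.5+178)
print('seat',onz(*S(172,333),188).round(1),L(onz(*S(172,333),188)))
print('arm bend',L(onz(*S(208,297),210)),'root',L(onz(*S(290,280),210)))
print('tip top view',L(onz(*T(505,213),214)),onz(*T(505,213),214),'arm root',L(onz(*T(450,105),210)))
"
```

```text
seat [484.2 290.7 188. ] (np.float64(-124.9), np.float64(9.0))
arm bend (np.float64(-96.0), np.float64(8.5)) root (np.float64(-35.9), np.float64(-2.1))
tip top view (np.float64(-145.3), np.float64(0.1)) [466.63955276 276.92940379 214.        ] arm root (np.float64(-29.8), np.float64(-2.6))
```

```bash
python3 -m crank '{"deltas":[{"fingers":0,"tx":1,"ty":0.1,"tz":0,"spin":0},{"fingers":0,"tx":2,"ty":0,"tz":0,"spin":0},{"fingers":0,"tx":2,"ty":0,"tz":0,"spin":0},{"fingers":0,"tx":2,"ty":0,"tz":0,"spin":0},{"fingers":0,"tx":1.5,"ty":0,"tz":0,"spin":0},{"fingers":0,"tx":0.9,"ty":0,"tz":0,"spin":0},{"fingers":0,"tx":0.4,"ty":0,"tz":0,"spin":0},{"fingers":0,"tx":0,"ty":0,"tz":0,"spin":0},{"fingers":0,"tx":0,"ty":0,"tz":0,"spin":0}]}'
python3 -c "
from h import *
avg(4)
goto(482.5,282.5,258,.254)
g=snap('side','side4');t=snap('top','top4')
a=g['color'][90:210,260:340,::-1]; b=t['color'][170:270,205:325,::-1]
m=np.zeros((600,800,3),np.uint8); a=cv2.resize(a,None,fx=5,fy=5,interpolation=3); b=cv2.resize(b,None,fx=3.3,fy=3.3,interpolation=3)
m[:a.shape[0],:a.shape[1]]=a; m[:b.shape[0],402:402+b.shape[1]]=b; cv2.imwrite('pics/crop5.png',m)
"
```

```text
time_s: 8.25
position: [481.2, 282.8, 257.9]
eef_rot: [0.0, 0.992, 0.126, -0.001]
contact_force: [-1.0, 0.2, -6.0]
finger_gap: 0.295
grip_force: 40.6
t 8.45 F [ 0.11 -0.28 -4.95] sd [0.11 0.16 0.39] P [480.84 282.94 258.22] gap 0.29605745627873314 grip 40.57374715805054
now [481.  283.1 258.4] psi 0.254 tilt [-0.001  0.    -1.   ] spin first 0.0 then cm tx,ty,tz 0.13 0.09 0.04
```

View pics/crop5.png

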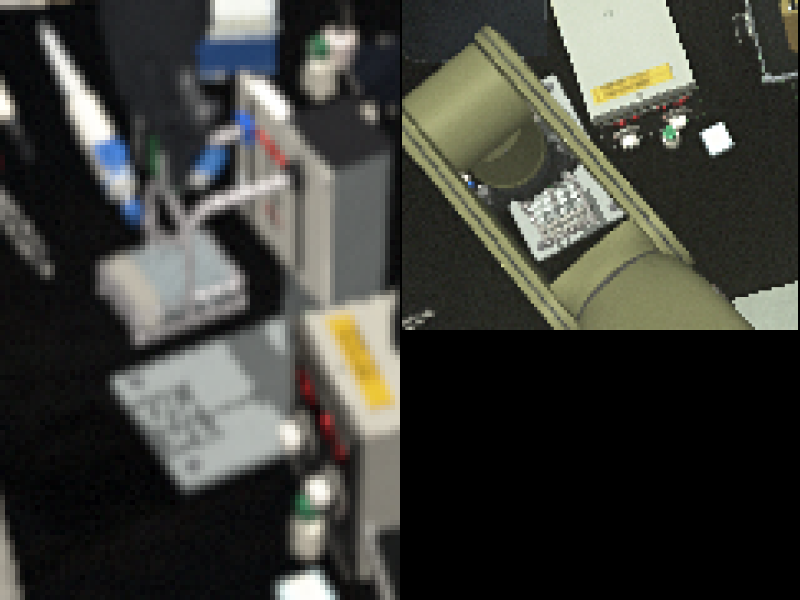

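```bash
python3 -c "
from h import *
g=load('side4')
for z in (226,188,181): print((((proj(g,[[481,283,z]])[0]-[260,90])+.5)*5-.5).round(0))
c,n=np.cos(.254),np.sin(.254)
print((((proj(g,[[481+8*c,283+8*n,188]])[0]-[260,90])+.5)*5-.5).round(0),(((proj(g,[[481-8*n,283+8*c,188]])[0]-[260,90])+.5)*5-.5).round(0))
"
```

```text
[168. 199.]
[170. 241.]
[170. 248.]
[180. 237.] [165. 234.]
```

```bash
python3 -m crank '{"deltas":[{"fingers":0,"tx":0.1,"ty":0.05,"tz":0.3,"spin":0},{"fingers":0,"tx":0.1,"ty":0,"tz":0.5,"spin":0},{"fingers":0,"tx":0,"ty":0,"tz":0.6,"spin":0},{"fingers":0,"tx":0,"ty":0,"tz":0.6,"spin":0},{"fingers":0,"tx":0,"ty":0,"tz":0.5,"spin":0},{"fingers":0,"tx":0,"ty":0,"tz":0.3,"spin":0},{"fingers":0,"tx":0,"ty":0,"tz":0.1,"spin":0},{"fingers":0,"tx":0,"ty":0,"tz":0.1,"spin":0},{"fingers":0,"tx":0,"ty":0,"tz":0,"spin":0}]}'
python3 -c "
from h import *
avg(5)"
python3 -m crank '{"deltas":[{"fingers":0,"tx":0,"ty":0,"tz":0.1,"spin":0},{"fingers":0,"tx":0,"ty":0,"tz":0.1,"spin":0},{"fingers":0,"tx":0,"ty":0,"tz":0.1,"spin":0},{"fingers":0,"tx":0,"ty":0,"tz":0.1,"spin":0},{"fingers":0,"tx":0,"ty":0,"tz":0.1,"spin":0},{"fingers":0,"tx":0,"ty":0,"tz":0.1,"spin":0},{"fingers":0,"tx":0,"ty":0,"tz":0.1,"spin":0},{"fingers":0,"tx":0,"ty":0,"tz":0.1,"spin":0},{"fingers":0,"tx":0,"ty":0,"tz":0.1,"spin":0},{"fingers":0,"tx":0,"ty":0,"tz":0.1,"spin":0}]}'
python3 -c "
from h import *
avg(8)"
```

```text
time_s: 9.3
position: [484.0, 283.4, 228.2]
eef_rot: [0.0, 0.992, 0.127, -0.0]
contact_force: [-0.4, -0.3, -4.8]
finger_gap: 0.298
grip_force: 40.5
t 9.55 F [ 0.47 -0.1  -5.22] sd [0.47 0.41 0.47] P [484.13 283.44 228.57] gap 0.2947171023009512 grip 40.54735064506531
time_s: 10.38
position: [483.9, 283.3, 218.2]
eef_rot: [-0.0, 0.992, 0.127, 0.0]
contact_force: [-0.1, 0.4, -4.4]
finger_gap: 0.298
grip_force: 40.6
t 10.7833 F [-0.09 -0.31 -5.2 ] sd [0.48 0.83 0.45] P [483.93 283.32 218.28] gap 0.2973395547785021 grip 40.56573808193207
```

```bash
python3 -m crank '{"deltas":[{"fingers":0,"tx":0,"ty":0,"tz":0.1,"spin":0},{"fingers":0,"tx":0,"ty":0,"tz":0.1,"spin":0},{"fingers":0,"tx":0,"ty":0,"tz":0.1,"spin":0},{"fingers":0,"tx":0,"ty":0,"tz":0.1,"spin":0},{"fingers":0,"tx":0,"ty":0,"tz":0.1,"spin":0},{"fingers":0,"tx":0,"ty":0,"tz":0.1,"spin":0},{"fingers":0,"tx":0,"ty":0,"tz":0.1,"spin":0},{"fingers":0,"tx":0,"ty":0,"tz":0.1,"spin":0},{"fingers":0,"tx":0,"ty":0,"tz":0.1,"spin":0},{"fingers":0,"tx":0,"ty":0,"tz":0.1,"spin":0}]}'
python3 -c "
from h import *
avg(8)"
```

```text
time_s: 11.62
position: [484.0, 283.4, 208.3]
eef_rot: [-0.0, 0.992, 0.127, 0.0]
contact_force: [-0.2, -0.0, -3.4]
finger_gap: 0.291
grip_force: 40.8
t 12.0167 F [-0.04 -0.14 -3.98] sd [0.63 0.32 0.73] P [484.01 283.36 208.32] gap 0.2962803840656435 grip 40.720707178115845
```

```bash
python3 -m crank '{"deltas":[{"fingers":0,"tx":0,"ty":0,"tz":0.15,"spin":0},{"fingers":0,"tx":0,"ty":0,"tz":0.15,"spin":0},{"fingers":0,"tx":0,"ty":0,"tz":0.15,"spin":0},{"fingers":0,"tx":0,"ty":0,"tz":0.15,"spin":0},{"fingers":0,"tx":0,"ty":0,"tz":0.15,"spin":0},{"fingers":0,"tx":0,"ty":0,"tz":0.15,"spin":0},{"fingers":0,"tx":0,"ty":0,"tz":0.15,"spin":0},{"fingers":0,"tx":0,"ty":0,"tz":0.15,"spin":0},{"fingers":0,"tx":0,"ty":0,"tz":0.15,"spin":0},{"fingers":0,"tx":0,"ty":0,"tz":0.15,"spin":0}]}'
python3 -c "
from h import *
avg(8)"
python3 -m crank '{"deltas":[{"fingers":0,"tx":0,"ty":0,"tz":0.15,"spin":0},{"fingers":0,"tx":0,"ty":0,"tz":0.15,"spin":0},{"fingers":0,"tx":0,"ty":0,"tz":0.15,"spin":0},{"fingers":0,"tx":0,"ty":0,"tz":0.15,"spin":0},{"fingers":0,"tx":0,"ty":0,"tz":0.1,"spin":0},{"fingers":0,"tx":0,"ty":0,"tz":0.1,"spin":0},{"fingers":0,"tx":0,"ty":0,"tz":0.1,"spin":0},{"fingers":0,"tx":0,"ty":0,"tz":0.1,"spin":0},{"fingers":0,"tx":0,"ty":0,"tz":0,"spin":0},{"fingers":0,"tx":0,"ty":0,"tz":0,"spin":0}]}'
python3 -c "
from h import *
avg(16)"
```

```text
time_s: 12.85
position: [484.0, 283.4, 193.3]
eef_rot: [-0.0, 0.992, 0.127, 0.0]
contact_force: [0.7, -0.3, -2.0]
finger_gap: 0.294
grip_force: 41.0
t 13.25 F [ 0.39 -0.29 -2.2 ] sd [0.45 0.3  0.63] P [484.01 283.35 193.31] gap 0.29516603643461437 grip 40.949347615242004
time_s: 14.08
position: [484.0, 283.4, 183.3]
eef_rot: [-0.0, 0.992, 0.127, 0.0]
contact_force: [0.7, -0.5, -1.2]
finger_gap: 0.293
grip_force: 41.1
t 14.8833 F [ 0.41 -0.29 -1.16] sd [0.6  0.39 0.56] P [484.   283.36 183.36] gap 0.29598210344598314 grip 41.08453631401062
```

```bash
python3 -m crank '{"deltas":[{"fingers":0,"tx":0,"ty":0,"tz":0.1,"spin":0},{"fingers":0,"tx":0,"ty":0,"tz":0.15,"spin":0},{"fingers":0,"tx":0,"ty":0,"tz":0.15,"spin":0},{"fingers":0,"tx":0,"ty":0,"tz":0.15,"spin":0},{"fingers":0,"tx":0,"ty":0,"tz":0.15,"spin":0},{"fingers":0,"tx":0,"ty":0,"tz":0.1,"spin":0},{"fingers":0,"tx":0,"ty":0,"tz":0.1,"spin":0},{"fingers":0,"tx":0,"ty":0,"tz":0.05,"spin":0},{"fingers":0,"tx":0,"ty":0,"tz":0,"spin":0},{"fingers":0,"tx":0,"ty":0,"tz":0,"spin":0}]}'
python3 -c "
from h import *
avg(30)"
```

```text
time_s: 15.72
position: [484.0, 283.4, 173.9]
eef_rot: [-0.0, 0.992, 0.127, 0.0]
contact_force: [0.6, -0.9, 0.2]
finger_gap: 0.298
grip_force: 41.2
t 17.2167 F [ 0.7  -0.22 -0.16] sd [0.52 0.58 0.45] P [483.98 283.36 173.84] gap 0.2960195226356086 grip 41.210941672325134
```

```bash
python3 -m crank '{"deltas":[{"fingers":0,"tx":0,"ty":0,"tz":0.04,"spin":0},{"fingers":0,"tx":0,"ty":0,"tz":0,"spin":0},{"fingers":0,"tx":0,"ty":0,"tz":0,"spin":0}]}' 20
python3 -m crank '{"deltas":[{"fingers":0.3,"tx":0,"ty":0,"tz":0,"spin":0},{"fingers":0.31,"tx":0,"ty":0,"tz":0,"spin":0},{"fingers":0.32,"tx":0,"ty":0,"tz":0,"spin":0},{"fingers":0.34,"tx":0,"ty":0,"tz":0,"spin":0},{"fingers":0.36,"tx":0,"ty":0,"tz":0,"spin":0},{"fingers":0.38,"tx":0,"ty":0,"tz":0,"spin":0},{"fingers":0.42,"tx":0,"ty":0,"tz":0,"spin":0},{"fingers":0.46,"tx":0,"ty":0,"tz":0,"spin":0},{"fingers":0.5,"tx":0,"ty":0,"tz":0,"spin":0},{"fingers":0.5,"tx":0,"ty":0,"tz":0,"spin":0}]}' 20
python3 -c "
from h import *
avg(6)
g=snap('side','side5');t=snap('top','top5')
a=g['color'][90:210,260:340,::-1]; b=t['color'][170:270,205:325,::-1]
m=np.zeros((600,800,3),np.uint8); a=cv2.resize(a,None,fx=5,fy=5,interpolation=3); b=cv2.resize(b,None,fx=3.3,fy=3.3,interpolation=3)
m[:a.shape[0],:a.shape[1]]=a; m[:b.shape[0],402:402+b.shape[1]]=b; cv2.imwrite('pics/crop6.png',m)
"
```

```text
time_s: 17.47
position: [484.0, 283.4, 173.4]
eef_rot: [-0.0, 0.992, 0.127, 0.0]
contact_force: [0.7, 0.3, 0.5]
finger_gap: 0.297
grip_force: 41.2
time_s: 18.3
position: [483.9, 283.3, 173.4]
eef_rot: [-0.0, 0.992, 0.127, -0.0]
contact_force: [-0.8, 0.3, 0.7]
finger_gap: 0.497
grip_force: 0.0
t 18.6 F [-0.26 -0.05 -0.09] sd [0.2  0.45 0.46] P [483.95 283.33 173.41] gap 0.5016392286357467 grip 0.0
```

View pics/crop6.png

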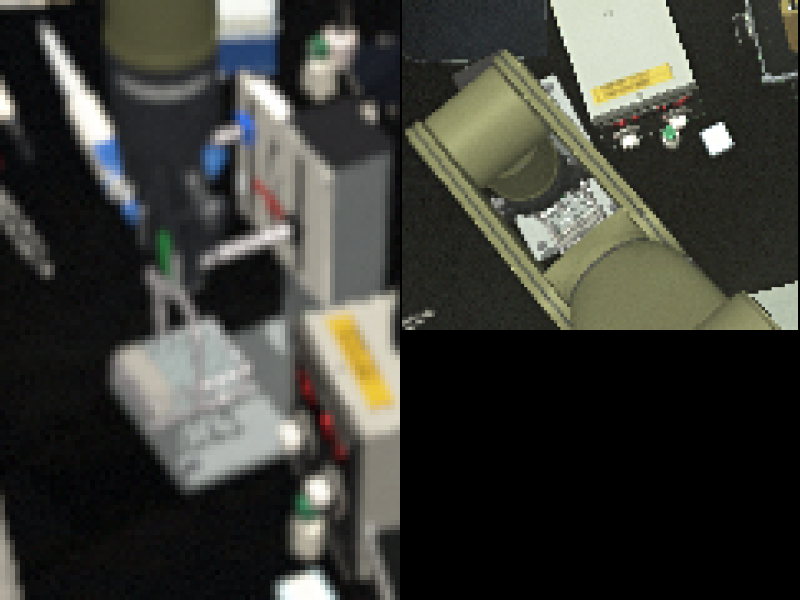

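```bash
python3 -m crank '{"deltas":[{"fingers":0.5,"tx":0,"ty":0,"tz":-0.3,"spin":0},{"fingers":0.5,"tx":0,"ty":0,"tz":-0.5,"spin":0},{"fingers":0.5,"tx":0,"ty":0,"tz":-0.7,"spin":0},{"fingers":0.5,"tx":0,"ty":0,"tz":-1,"spin":0},{"fingers":0.5,"tx":0,"ty":0,"tz":-1.5,"spin":0},{"fingers":0.5,"tx":0,"ty":0,"tz":-2,"spin":0},{"fingers":0.5,"tx":0,"ty":0,"tz":-2,"spin":0},{"fingers":0.5,"tx":0,"ty":0,"tz":-0.8,"spin":0},{"fingers":0.46,"tx":0,"ty":0,"tz":0,"spin":0},{"fingers":0.46,"tx":0,"ty":0,"tz":0,"spin":0}]}'
python3 -c "
from h import *
goto(501.5,364,262,.254)
np.set_printoptions(precision=2,suppress=True)
# red pointer pixels on the side picture over time
def red(g):
    c=g['color'].astype(int)[100:150,300:330]; w=np.clip(c[:,:,0]-np.maximum(c[:,:,1],c[:,:,2])-40,0,None); yy,xx=np.mgrid[100:150,300:330]; return w.sum(),(w*xx).sum()/w.sum(),(w*yy).sum()/w.sum()
for f in ('side0','side3','side5'): print(f,red(load(f)))
p=None
for i in range(14):
    g=grab_frame('side'); c=g['color'].astype(int)[130:200,275:315]
    print(round(read_state()['time_s'],2),np.round(red(g),2), None if p is None else np.abs(c-p).mean().round(2)); p=c
"
```

```text
time_s: 19.53
position: [484.0, 283.4, 262.0]
eef_rot: [-0.0, 0.992, 0.127, 0.001]
contact_force: [-0.1, -0.1, -0.4]
finger_gap: 0.462
grip_force: 0.0
now [484.  283.4 262. ] psi 0.254 tilt [ 0.001 -0.    -1.   ] spin first -0.0 then cm tx,ty,tz 3.71 -7.36 -0.0
side0 (np.int64(715), np.float64(313.8867132867133), np.float64(119.24335664335665))
side3 (np.int64(544), np.float64(313.90992647058823), np.float64(119.24448529411765))
side5 (np.int64(317), np.float64(313.30283911671927), np.float64(129.29337539432177))
19.58 [284.   313.43 129.44] None
19.63 [287.   313.44 129.45] 1.79
19.68 [302.   313.54 129.63] 1.99
19.73 [289.   313.43 129.53] 1.96
19.78 [305.   313.45 129.6 ] 1.81
19.83 [301.   313.43 129.57] 1.74
19.88 [305.   313.46 129.62] 1.8
19.93 [290.   313.42 129.51] 1.78
19.98 [308.   313.51 129.62] 1.91
20.03 [307.  313.5 129.6] 1.87
20.08 [308.   313.51 129.6 ] 1.65
20.13 [309.   313.53 129.62] 1.81
20.18 [303.   313.53 129.65] 1.9
20.23 [289.   313.41 129.48] 1.78
```

```bash
python3 -m crank '{"deltas":[{"fingers":0.46,"tx":0.5,"ty":-1,"tz":0,"spin":0},{"fingers":0.46,"tx":1.1,"ty":-2.1,"tz":0,"spin":0},{"fingers":0.46,"tx":1.1,"ty":-2.1,"tz":0,"spin":0},{"fingers":0.46,"tx":0.7,"ty":-1.4,"tz":0,"spin":0},{"fingers":0.46,"tx":0.3,"ty":-0.7,"tz":0,"spin":0},{"fingers":0.46,"tx":0,"ty":0,"tz":0,"spin":0},{"fingers":0.46,"tx":0,"ty":0,"tz":0,"spin":0}]}'
python3 -c "
from h import *
goto(501.5,364,202,.254)
g=snap('side','side6');t=snap('top','top6')
c,n=np.cos(.254),np.sin(.254); W=lambda x,y,z:[607.3+c*x-n*y,313.3+n*x+c*y,z]
print(proj(g,[W(-32,30,207),W(-32,30,161),W(-32,60,207),W(-32,60,161)]))
a=g['color'][80:180,270:340,::-1]; b=t['color'][170:270,205:325,::-1]
m=np.zeros((600,800,3),np.uint8); a=cv2.resize(a,None,fx=6,fy=6,interpolation=3); b=cv2.resize(b,None,fx=3,fy=3,interpolation=3)
m[:a.shape[0],:a.shape[1]]=a; m[:b.shape[0],430:430+b.shape[1]]=b; cv2.imwrite('pics/crop7.png',m)
"
```

```text
time_s: 20.82
position: [501.1, 363.4, 261.0]
eef_rot: [0.0, 0.992, 0.127, -0.0]
contact_force: [-0.1, -0.4, 0.8]
finger_gap: 0.457
grip_force: 0.0
now [501.1 363.4 261. ] psi 0.255 tilt [-0.001  0.001 -1.   ] spin first 0.001 then cm tx,ty,tz 0.05 -0.05 5.9
[[314.3073156  120.88719834]
 [314.27243545 130.78334892]
 [310.41365078 116.27126679]
 [310.45271335 126.1575869 ]]
```

View pics/crop7.png

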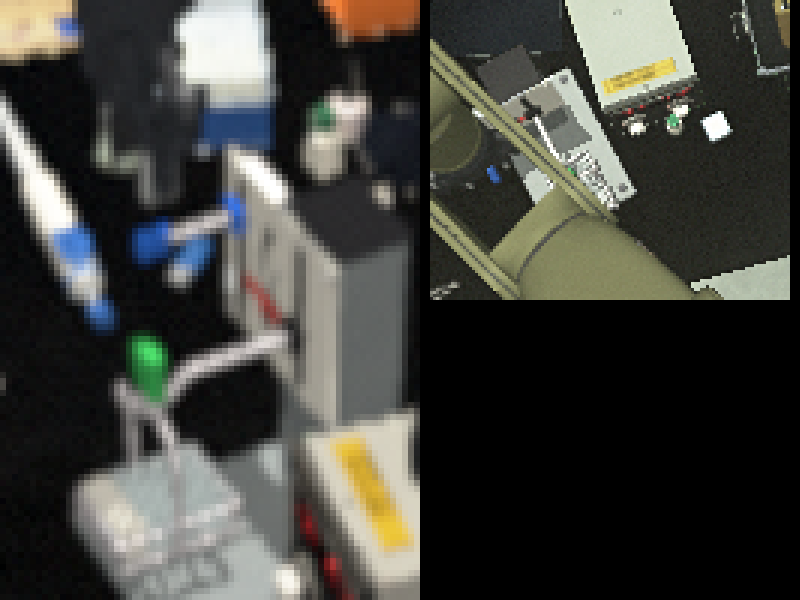

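```bash
python3 -c "
from h import *
g=load('side6');t=load('top6')
print(proj(g,[[501.3,363.7,207]]),proj(t,[[501.3,363.7,207]]),tri((g,294.9,119.6),(t,225.7,227.7)))
def blue(g,r0,r1,c0,c1):
    c=g['color'].astype(int)[r0:r1,c0:c1]; w=np.clip(c[:,:,2]-np.maximum(c[:,:,1],c[:,:,0])-40,0,None); yy,xx=np.mgrid[r0:r1,c0:c1]; return (w*xx).sum()/w.sum(),(w*yy).sum()/w.sum()
a=blue(g,114,126,288,299);b=blue(t,220,234,220,232);print(a,b,tri((g,*a),(t,*b)))
"
```

```text
[[294.27249575 118.60371515]] [[225.90040395 228.35744779]] (array([504.41700673, 364.8053816 , 201.30734008]), [0.7, 0.7])
(np.float64(294.9894982497083), np.float64(119.56242707117853)) (np.float64(225.36061381074168), np.float64(227.537084398977)) (array([505.24586908, 366.00386394, 200.50437504]), [1.0, 1.0])
```

```bash
cat > ptr.py <<'E'
from h import *
np.set_printoptions(precision=2,suppress=True,linewidth=150)
def redm(c): c=c.astype(float); return c[...,0]-(c[...,1]+c[...,2])/2
e=np.mean([redm(load(f)['color']) for f in('side0','side3','side4')],0)
F=[];C=[]
for i in range(14):
    g=grab_frame('side'); s=read_state(); F.append(s['contact_force'][2]); C.append(redm(g['color']))
n=np.mean(C,0); print('tare',np.mean(F),'t',s['time_s'],'motion',[round(float(np.abs(C[i+1]-C[i])[110:200,280:320].mean()),1) for i in range(13)])
d=n-e; W=slice(104,150)
print('cols',np.arange(308,320)); print((-np.minimum(d,0)).astype(int)[110:126,308:320]); print(np.maximum(d,0).astype(int)[120:138,308:320])
M,t=cam(g); vv=np.arange(400)
for u in range(309,319):
    a=np.clip(-d[W,u]-15,0,None); b=np.clip(d[W,u]-15,0,None)
    if a.sum()>40 and b.sum()>40: print(u,(a*vv[W]).sum()/a.sum(),(b*vv[W]).sum()/b.sum(),((b*vv[W]).sum()/b.sum()-(a*vv[W]).sum()/a.sum())*4.65)
E
python3 ptr.py
```

```text
tare 0.17312653417532906 t 21.6167 motion [0.9, 0.9, 1.0, 1.0, 1.0, 1.0, 1.0, 0.9, 0.9, 0.9, 1.0, 0.9, 0.9]
cols [308 309 310 311 312 313 314 315 316 317 318 319]
[[ 0  1  0  0  0  0  0  0  0  0  0  0]
 [ 0  0  0  0  0  0  0  0  0  0  0  0]
 [ 0  0  0  0  0  0  0  0  0  0  0  0]
 [ 0  0  0  0  0  0  0  0  0  0  0  0]
 [ 0  0  1  1  0  0  0  0  0  0  0  0]
 [ 0  2 15 21 17  3  0  0  0  0  0  0]
 [ 0  6 29 58 69 25  1  0  0  0  0  0]
 [ 0  1 16 53 95 62 18  0  0  0  0  0]
 [ 0  0  4 17 61 86 56 10  0  0  0  0]
 [ 0  0  0  2 24 73 92 34  3  0  0  0]
 [ 0  0  0  0  6 39 87 76 32  3  0  0]
 [ 0  0  0  0  0 10 47 90 84 20  0  0]
 [ 0  0  0  0  0  0 13 51 87 31  0  0]
 [ 0  0  0  0  0  0  0  9 28 10  0  0]
 [ 0  0  0  0  0  0  0  0  0  0  0  0]
 [ 0  0  0  0  0  0  1  0  0  0  0  0]]
[[ 0  0  0  0  0  0  0  0  0  0  1  0]
 [ 0  0  0  0  0  0  0  0  0  0  2  0]
 [ 0  0  0  0  0  0  0  0  0  0  5  2]
 [ 0  0  0  0  0  0  0  0  0  0  8  4]
 [ 0  0  2  2  0  0  0  1  2  6  8  5]
 [ 0  0 13 17  6  0  0  0  1  3  6  5]
 [ 0  0 24 44 26  6  0  1  0  2  4  4]
 [ 0  0 21 56 54 24  2  0  0  1  3  3]
 [ 0  0  8 32 56 53 20  1  0  0  1  2]
 [ 0  0  0  9 30 62 55 13  0  0  0  0]
 [ 0  0  0  0  7 38 71 37  6  0  0  0]
 [ 0  0  0  0  0 10 49 57 24  2  0  0]
 [ 0  0  0  0  0  0 22 54 38  5  0  0]
 [ 0  0  0  0  0  0  4 23 26  3  0  0]
 [ 0  0  0  0  0  0  0  0  0  0  0  0]
 [ 0  0  0  0  0  0  0  0  0  0  0  0]
 [ 1  1  1  0  0  0  0  0  0  0  0  0]
 [ 3  5  4  4  1  0  0  0  0  0  0  0]]
311 116.41761138940151 126.81126907525756 48.330508239230596
312 117.02560166994105 127.55525134158361 48.9628709731379
313 118.18836518522671 128.71621621621622 48.95450729410123
314 119.38986864828092 129.98508946322065 49.267776789469714
315 120.6641823221435 131.29789732095207 49.44677474445986
316 121.47582138692638 132.05724887357542 49.20363781291801
```

```bash
python3 -m crank '{"deltas":[{"fingers":0.46,"tx":0.17,"ty":-0.06,"tz":0.5,"spin":0},{"fingers":0.46,"tx":0,"ty":0,"tz":1,"spin":0},{"fingers":0.46,"tx":0,"ty":0,"tz":1,"spin":0},{"fingers":0.46,"tx":0,"ty":0,"tz":1,"spin":0},{"fingers":0.46,"tx":0,"ty":0,"tz":1,"spin":0},{"fingers":0.46,"tx":0,"ty":0,"tz":1,"spin":0},{"fingers":0.46,"tx":0,"ty":0,"tz":0.5,"spin":0},{"fingers":0.46,"tx":0,"ty":0,"tz":0.2,"spin":0},{"fingers":0.46,"tx":0,"ty":0,"tz":0,"spin":0},{"fingers":0.46,"tx":0,"ty":0,"tz":0,"spin":0}]}'
python3 -m crank '{"deltas":[{"fingers":0.35,"tx":0,"ty":0,"tz":0,"spin":0},{"fingers":0.3,"tx":0,"ty":0,"tz":0,"spin":0},{"fingers":0.25,"tx":0,"ty":0,"tz":0,"spin":0},{"fingers":0.2,"tx":0,"ty":0,"tz":0,"spin":0},{"fingers":0.15,"tx":0,"ty":0,"tz":0,"spin":0},{"fingers":0.1,"tx":0,"ty":0,"tz":0,"spin":0},{"fingers":0.05,"tx":0,"ty":0,"tz":0,"spin":0},{"fingers":0,"tx":0,"ty":0,"tz":0,"spin":0},{"fingers":0,"tx":0,"ty":0,"tz":0,"spin":0},{"fingers":0,"tx":0,"ty":0,"tz":0,"spin":0}]}' 25
```

```text
time_s: 22.45
position: [503.1, 364.4, 199.6]
eef_rot: [-0.0, 0.992, 0.127, 0.0]
contact_force: [0.1, 0.1, 0.6]
finger_gap: 0.461
grip_force: 0.0
time_s: 23.28
position: [503.1, 363.7, 199.5]
eef_rot: [0.0, 0.992, 0.126, 0.0]
contact_force: [0.4, -4.2, 2.0]
finger_gap: 0.113
grip_force: 25.4
```

```bash
python3 -m crank '{"deltas":[{"fingers":0,"tx":0,"ty":0.08,"tz":0,"spin":0},{"fingers":0,"tx":0,"ty":0,"tz":0,"spin":0},{"fingers":0,"tx":0,"ty":0,"tz":-0.05,"spin":0},{"fingers":0,"tx":0,"ty":0,"tz":-0.05,"spin":0},{"fingers":0,"tx":0,"ty":0,"tz":0,"spin":0},{"fingers":0,"tx":0,"ty":0,"tz":0,"spin":0}]}'
python3 -c "
from h import *
for i in range(1): avg(5)"
```

```text
time_s: 23.78
position: [503.2, 363.6, 200.0]
eef_rot: [0.0, 0.992, 0.127, -0.0]
contact_force: [2.2, -2.4, -2.1]
finger_gap: 0.111
grip_force: 24.9
t 24.0333 F [ 1.96 -2.17 -1.99] sd [0.55 0.49 0.52] P [503.16 363.57 200.16] gap 0.10939228516126516 grip 24.88443374633789
```

```bash
python3 -m crank '{"deltas":[{"fingers":0,"tx":0,"ty":0.05,"tz":-0.05,"spin":0},{"fingers":0,"tx":0,"ty":0,"tz":-0.05,"spin":0},{"fingers":0,"tx":0,"ty":0,"tz":0,"spin":0},{"fingers":0,"tx":0,"ty":0,"tz":0,"spin":0}]}'
python3 -c "
from h import *
for i in range(1): avg(5)"
```

```text
time_s: 24.37
position: [503.2, 363.5, 201.6]
eef_rot: [-0.0, 0.992, 0.127, 0.0]
contact_force: [0.7, -0.6, -2.1]
finger_gap: 0.114
grip_force: 24.9
t 24.6167 F [ 1.12  0.41 -1.54] sd [0.62 0.54 0.58] P [503.19 363.46 201.6 ] gap 0.11213620978246294 grip 24.962542355060577
```

```bash
for i in 1; do python3 -m crank '{"deltas":[{"fingers":0,"tx":0,"ty":0,"tz":-0.1,"spin":0},{"fingers":0,"tx":0,"ty":0,"tz":-0.1,"spin":0},{"fingers":0,"tx":0,"ty":0,"tz":0,"spin":0}]}'; python3 -m crank '{"deltas":[{"fingers":0,"tx":0,"ty":0,"tz":-0.1,"spin":0},{"fingers":0,"tx":0,"ty":0,"tz":-0.1,"spin":0},{"fingers":0,"tx":0,"ty":0,"tz":0,"spin":0}]}'; done
```

```text
time_s: 24.87
position: [503.2, 363.4, 203.6]
eef_rot: [-0.0, 0.992, 0.127, 0.0]
contact_force: [0.6, 2.2, -0.9]
finger_gap: 0.109
grip_force: 25.0
time_s: 25.12
position: [503.2, 363.4, 205.7]
eef_rot: [-0.0, 0.992, 0.127, 0.0]
contact_force: [0.9, 2.0, -1.5]
finger_gap: 0.114
grip_force: 25.0
```

```bash
python3 -m crank '{"deltas":[{"fingers":0,"tx":0,"ty":-0.04,"tz":-0.1,"spin":0},{"fingers":0,"tx":0,"ty":0,"tz":0,"spin":0}]}';  python3 -m crank '{"deltas":[{"fingers":0,"tx":0,"ty":0,"tz":-0.1,"spin":0},{"fingers":0,"tx":0,"ty":0,"tz":0,"spin":0}]}'; python3 -m crank '{"deltas":[{"fingers":0,"tx":0,"ty":0,"tz":-0.1,"spin":0},{"fingers":0,"tx":0,"ty":0,"tz":0,"spin":0}]}'
```

```text
time_s: 25.28
position: [503.2, 363.4, 206.6]
eef_rot: [0.0, 0.992, 0.127, 0.0]
contact_force: [0.7, 1.1, -1.4]
finger_gap: 0.109
grip_force: 25.0
time_s: 25.45
position: [503.2, 363.4, 207.6]
eef_rot: [-0.0, 0.992, 0.127, 0.0]
contact_force: [1.0, 1.3, -2.4]
finger_gap: 0.108
grip_force: 25.0
time_s: 25.62
position: [503.2, 363.4, 208.6]
eef_rot: [0.0, 0.992, 0.127, 0.0]
contact_force: [0.8, 1.6, -2.4]
finger_gap: 0.11
grip_force: 24.9
```

```bash
cat > bl.py <<'E'
from h import *
def blm(c): c=c.astype(float); return np.clip(c[...,2]-(c[...,0]+c[...,1])/2-25,0,None)
def root(f,r=(108,135)):
    w=blm(f)[r[0]:r[1],304:314]; yy,xx=np.mgrid[r[0]:r[1],304:314]; return round(w.sum()),round((w*xx).sum()/w.sum(),2),round((w*yy).sum()/w.sum(),2)
if __name__=='__main__':
    for f in('side0','side3','side4','side6'): print(f,root(load(f)['color']))
    print(root(np.mean([grab_frame('side')['color'] for i in range(2)],0)),read_state()['position'])
E
python3 bl.py
```

```text
side0 (1518, np.float64(307.87), np.float64(115.52))
side3 (1268, np.float64(307.93), np.float64(115.41))
side4 (1284, np.float64(307.92), np.float64(115.43))
side6 (1350, np.float64(308.0), np.float64(115.46))
(1514, np.float64(308.03), np.float64(113.69)) [503.17556982 363.42306437 208.53898153]
```

```bash
python3 -m crank '{"deltas":[{"fingers":0,"tx":0,"ty":0,"tz":-0.1,"spin":0},{"fingers":0,"tx":0,"ty":0,"tz":0,"spin":0}]}';  python3 -m crank '{"deltas":[{"fingers":0,"tx":0,"ty":0,"tz":-0.1,"spin":0},{"fingers":0,"tx":0,"ty":0,"tz":0,"spin":0}]}'
```

```text
time_s: 25.88
position: [503.2, 363.4, 209.5]
eef_rot: [0.0, 0.992, 0.127, 0.0]
contact_force: [1.1, 1.3, -1.0]
finger_gap: 0.11
grip_force: 24.9
time_s: 26.05
position: [503.2, 363.4, 209.8]
eef_rot: [0.0, 0.992, 0.127, -0.0]
contact_force: [2.3, 2.5, -5.8]
finger_gap: 0.11
grip_force: 24.8
```

```bash
python3 - <<'E'
from bl import *
I=np.mean([grab_frame('side')['color'] for i in range(3)],0); np.save('pics/mk0.npy',I); print(root(I),read_state()['position'])
E
python3 -m crank '{"deltas":[{"fingers":0,"tx":0,"ty":0,"tz":0.2,"spin":0},{"fingers":0,"tx":0,"ty":0,"tz":0.4,"spin":0},{"fingers":0,"tx":0,"ty":0,"tz":0.5,"spin":0},{"fingers":0,"tx":0,"ty":0,"tz":0.6,"spin":0},{"fingers":0,"tx":0,"ty":0,"tz":0.6,"spin":0},{"fingers":0,"tx":0,"ty":0,"tz":0.6,"spin":0},{"fingers":0,"tx":0,"ty":0,"tz":0.6,"spin":0},{"fingers":0,"tx":0,"ty":0,"tz":0.5,"spin":0},{"fingers":0,"tx":0,"ty":0,"tz":0.4,"spin":0},{"fingers":0,"tx":0,"ty":0,"tz":0.2,"spin":0}]}'
python3 -m crank '{"deltas":[{"fingers":0,"tx":0,"ty":0,"tz":0.1,"spin":0},{"fingers":0,"tx":0,"ty":0,"tz":0,"spin":0},{"fingers":0,"tx":0,"ty":0,"tz":0,"spin":0}]}'
python3 - <<'E'
from bl import *
I=np.mean([grab_frame('side')['color'] for i in range(4)],0); np.save('pics/mk1.npy',I); print(root(I,(112,142)),read_state()['position'])
E
```

```text
(1393, np.float64(307.97), np.float64(113.72)) [503.18351738 363.38654976 209.7949396 ]
time_s: 27.03
position: [503.2, 363.4, 163.6]
eef_rot: [0.0, 0.992, 0.127, -0.0]
contact_force: [-0.4, 0.5, 1.3]
finger_gap: 0.105
grip_force: 25.8
time_s: 27.28
position: [503.2, 363.4, 163.1]
eef_rot: [0.0, 0.992, 0.127, -0.0]
contact_force: [1.3, 1.9, -2.4]
finger_gap: 0.109
grip_force: 25.3
(604, np.float64(308.93), np.float64(123.05)) [503.20985663 363.41747662 163.23503963]
```

```bash
python3 -m crank '{"deltas":[{"fingers":0,"tx":0,"ty":0,"tz":0.07,"spin":0},{"fingers":0,"tx":0,"ty":0,"tz":0.06,"spin":0},{"fingers":0,"tx":0,"ty":0,"tz":0,"spin":0},{"fingers":0,"tx":0,"ty":0,"tz":0,"spin":0}]}'
python3 -m crank '{"deltas":[{"fingers":0.12,"tx":0,"ty":0,"tz":0,"spin":0},{"fingers":0.15,"tx":0,"ty":0,"tz":0,"spin":0},{"fingers":0.2,"tx":0,"ty":0,"tz":0,"spin":0},{"fingers":0.3,"tx":0,"ty":0,"tz":0,"spin":0},{"fingers":0.4,"tx":0,"ty":0,"tz":0,"spin":0},{"fingers":0.4,"tx":0,"ty":0,"tz":0,"spin":0},{"fingers":0.4,"tx":0,"ty":0,"tz":-1,"spin":0},{"fingers":0.4,"tx":0,"ty":0,"tz":-2,"spin":0},{"fingers":0.4,"tx":0,"ty":0,"tz":-3,"spin":0},{"fingers":0.4,"tx":0,"ty":0,"tz":-2,"spin":0}]}' 20
python3 -m crank '{"deltas":[{"fingers":0.4,"tx":0,"ty":0,"tz":-1.5,"spin":0},{"fingers":0.4,"tx":0,"ty":0,"tz":-1,"spin":0},{"fingers":0.4,"tx":0,"ty":0,"tz":0,"spin":0}]}'
python3 - <<'E'
from bl import *
fs=[grab_frame('side') for i in range(5)]; I=np.mean([g['color'] for g in fs],0); np.save('pics/mk2.npy',I); g=fs[0]; g['color']=I; np.save('pics/side7.npy',g,allow_pickle=True)
print(root(I,(112,142)),read_state()['position'])
t=grab_frame('top')
e=load('side3')['color'].astype(np.float32)
A=[cv2.resize(x[100:145,285:325,::-1].astype(np.float32),None,fx=9.5,fy=9.5,interpolation=3) for x in(np.mean([load(f)['color'] for f in('side0','side3')],0),I)]
m=np.zeros((600,800,3)); 
for i,a in enumerate(A): m[:a.shape[0],i*400:i*400+a.shape[1]]=a
b=cv2.resize(t['color'][190:245,215:285,::-1].astype(np.float32),None,fx=3,fy=3,interpolation=3); m[430:430+b.shape[0],:b.shape[1]]=b
c=cv2.resize(I[130:200,270:330,::-1].astype(np.float32),None,fx=2.4,fy=2.4,interpolation=3); m[430:430+c.shape[0],400:400+c.shape[1]]=c
cv2.imwrite('pics/crop8.png',m.clip(0,255).astype(np.uint8))
E
```

```text
time_s: 27.82
position: [503.2, 363.4, 162.5]
eef_rot: [-0.0, 0.992, 0.127, 0.0]
contact_force: [0.8, 1.6, 1.7]
finger_gap: 0.114
grip_force: 25.8
time_s: 28.65
position: [503.6, 363.7, 244.8]
eef_rot: [-0.0, 0.992, 0.127, 0.001]
contact_force: [1.5, 0.9, 0.1]
finger_gap: 0.398
grip_force: 0.0
time_s: 28.9
position: [504.4, 364.2, 270.5]
eef_rot: [-0.001, 0.992, 0.127, 0.003]
contact_force: [0.1, 0.2, -0.2]
finger_gap: 0.399
grip_force: 0.0
(796, np.float64(307.77), np.float64(122.41)) [502.37555836 362.96535793 265.56757018]
```

View pics/crop8.png

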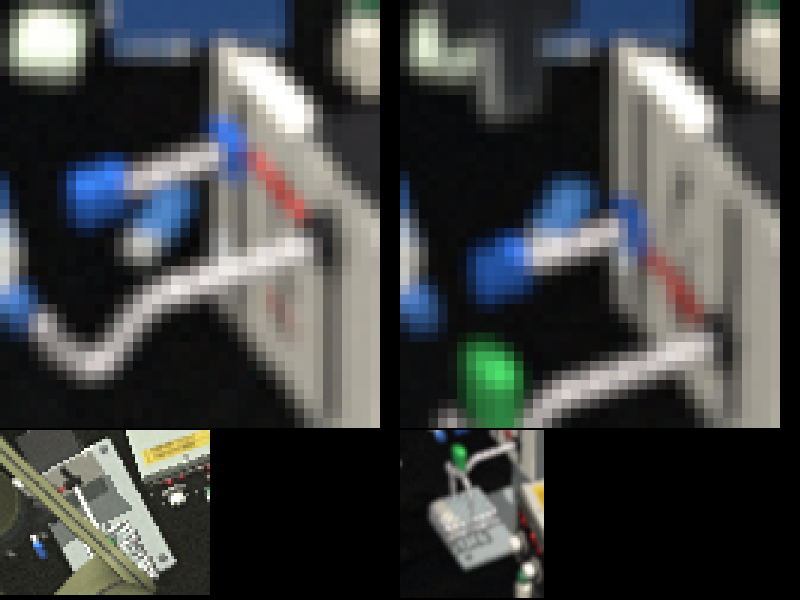

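```bash
cat > fin.py <<'E'
from h import *
from scipy.optimize import brentq
g=load('side7'); c,n=np.cos(.254),np.sin(.254); W=lambda x,y,z:[607.3+c*x-n*y,313.3+n*x+c*y,z]
E=np.mean([load(f)['color'].astype(float) for f in('side0','side3')],0); I=np.load('pics/mk2.npy'); K=np.load('pics/mk0.npy')
def cen(im,u,a,b):
    p=im[a:b,u].min(-1); p=np.clip(p-40,0,None); v=np.arange(a,b); k=v[p.argmax()]; s=slice(max(k-a-3,0),k-a+4); return (p[s]*v[s]).sum()/p[s].sum()
def scale(u,y,z0,z1):
    x=brentq(lambda x:proj(g,[W(x,y,z0)])[0,0]-u,-160,-20); v=proj(g,[W(x,y,z0),W(x,y,z1)])[:,1]; return (z0-z1)/(v[1]-v[0])
for u in range(302,308):
    a,b=cen(E,u,122,134),cen(I,u,133,146); k=scale(u,0,210,162); print('arm',u,round(a,2),round(b,2),'dip',round((b-a)*k,2),k.round(3))
for u in range(300,307):
    a0,a,b=cen(K,u,109,120),cen(E,u,111,122),cen(I,u,119,130); k=scale(u,75,197,160); print('stem',u,round(a0,2),round(a,2),round(b,2),'move',round((b-a)*k,2),'from stop',round((b-a0)*k,2),k.round(3))
E
python3 fin.py
```

```text
arm 302 130.22 140.82 dip 49.07 4.631
arm 303 129.86 140.5 dip 49.26 4.631
arm 304 129.7 140.16 dip 48.44 4.631
arm 305 129.23 139.77 dip 48.79 4.632
arm 306 128.87 139.49 dip 49.22 4.632
arm 307 128.4 139.16 dip 49.84 4.632
stem 300 115.81 118.27 125.53 move 33.96 from stop 45.44 4.672
stem 301 115.67 118.09 125.22 move 33.34 from stop 44.62 4.673
stem 302 115.19 117.98 125.08 move 33.15 from stop 46.22 4.673
stem 303 114.86 117.38 124.95 move 35.36 from stop 47.16 4.674
stem 304 114.7 116.92 124.75 move 36.6 from stop 46.96 4.674
stem 305 114.38 116.52 124.53 move 37.44 from stop 47.46 4.675
stem 306 113.99 116.16 124.19 move 37.52 from stop 47.68 4.675
```

```bash
python3 -m crank '{"deltas":[{"fingers":0.4,"tx":0,"ty":0,"tz":1,"spin":0},{"fingers":0.4,"tx":0,"ty":0,"tz":2,"spin":0},{"fingers":0.4,"tx":0,"ty":0,"tz":2,"spin":0},{"fingers":0.4,"tx":0,"ty":0,"tz":2,"spin":0},{"fingers":0.4,"tx":0,"ty":0,"tz":1.5,"spin":0},{"fingers":0.4,"tx":0,"ty":0,"tz":1,"spin":0},{"fingers":0.4,"tx":0,"ty":0,"tz":0.6,"spin":0},{"fingers":0.4,"tx":0,"ty":0,"tz":0.4,"spin":0},{"fingers":0.4,"tx":0,"ty":0,"tz":0,"spin":0},{"fingers":0.4,"tx":0,"ty":0,"tz":0,"spin":0}]}'
python3 -m crank '{"deltas":[{"fingers":0.35,"tx":0,"ty":0,"tz":0,"spin":0},{"fingers":0.3,"tx":0,"ty":0,"tz":0,"spin":0},{"fingers":0.25,"tx":0,"ty":0,"tz":0,"spin":0},{"fingers":0.2,"tx":0,"ty":0,"tz":0,"spin":0},{"fingers":0.15,"tx":0,"ty":0,"tz":0,"spin":0},{"fingers":0.1,"tx":0,"ty":0,"tz":0,"spin":0},{"fingers":0.05,"tx":0,"ty":0,"tz":0,"spin":0},{"fingers":0,"tx":0,"ty":0,"tz":0,"spin":0},{"fingers":0,"tx":0,"ty":0,"tz":0,"spin":0},{"fingers":0,"tx":0,"ty":0,"tz":0,"spin":0}]}' 25
```

```text
time_s: 30.03
position: [503.6, 363.7, 162.6]
eef_rot: [-0.0, 0.992, 0.127, 0.0]
contact_force: [-0.5, 0.6, 1.1]
finger_gap: 0.399
grip_force: 0.0
time_s: 30.87
position: [503.3, 363.5, 162.2]
eef_rot: [-0.0, 0.992, 0.127, 0.0]
contact_force: [-0.1, -0.5, 2.1]
finger_gap: 0.109
grip_force: 25.4
```

```bash
python3 -m crank '{"deltas":[{"fingers":0,"tx":0,"ty":0,"tz":0.07,"spin":0},{"fingers":0,"tx":0,"ty":0,"tz":0.06,"spin":0},{"fingers":0,"tx":0,"ty":0,"tz":0,"spin":0},{"fingers":0,"tx":0,"ty":0,"tz":0,"spin":0}]}'
```

```text
time_s: 31.2
position: [503.3, 363.5, 160.7]
eef_rot: [0.0, 0.992, 0.127, 0.0]
contact_force: [-0.2, -0.9, 0.1]
finger_gap: 0.11
grip_force: 25.3
```

Release, rise and re-measure with the remaining frames.

```bash
python3 -m crank '{"deltas":[{"fingers":0.12,"tx":0,"ty":0,"tz":0,"spin":0},{"fingers":0.15,"tx":0,"ty":0,"tz":0,"spin":0},{"fingers":0.2,"tx":0,"ty":0,"tz":0,"spin":0},{"fingers":0.3,"tx":0,"ty":0,"tz":0,"spin":0},{"fingers":0.4,"tx":0,"ty":0,"tz":0,"spin":0},{"fingers":0.4,"tx":0,"ty":0,"tz":0,"spin":0},{"fingers":0.4,"tx":0,"ty":0,"tz":-1,"spin":0},{"fingers":0.4,"tx":0,"ty":0,"tz":-2,"spin":0},{"fingers":0.4,"tx":0,"ty":0,"tz":-2.5,"spin":0},{"fingers":0.4,"tx":0,"ty":0,"tz":-2.5,"spin":0}]}' 20
python3 -m crank '{"deltas":[{"fingers":0.4,"tx":0,"ty":0,"tz":-2,"spin":0},{"fingers":0.4,"tx":0,"ty":0,"tz":-1,"spin":0},{"fingers":0.4,"tx":0,"ty":0,"tz":-0.3,"spin":0},{"fingers":0.4,"tx":0,"ty":0,"tz":0,"spin":0},{"fingers":0.4,"tx":0,"ty":0,"tz":0,"spin":0}]}'
python3 - <<'E'
from h import *
fs=[grab_frame('side')['color'] for i in range(6)]; np.save('pics/mk3.npy',np.mean(fs,0)); d=lambda a,b:np.abs(a.astype(int)-b)[130:200,275:320].mean().round(2)
print('still',d(fs[0],fs[1]),d(fs[0],fs[5]))
E
sed -i "s/mk2/mk3/" fin.py; python3 fin.py
```

```text
time_s: 32.03
position: [502.8, 363.2, 241.8]
eef_rot: [0.0, 0.992, 0.127, -0.001]
contact_force: [-0.5, 0.2, -0.1]
finger_gap: 0.4
grip_force: 0.0
time_s: 32.45
position: [502.6, 363.0, 272.8]
eef_rot: [0.0, 0.992, 0.127, -0.001]
contact_force: [-1.7, -0.2, -1.2]
finger_gap: 0.397
grip_force: 0.0
still 1.56 1.57
arm 302 130.22 140.82 dip 49.08 4.631
arm 303 129.86 140.49 dip 49.26 4.631
arm 304 129.7 140.16 dip 48.44 4.631
arm 305 129.23 139.77 dip 48.8 4.632
arm 306 128.87 139.49 dip 49.2 4.632
arm 307 128.4 139.16 dip 49.84 4.632
stem 300 115.81 118.27 125.77 move 35.07 from stop 46.55 4.672
stem 301 115.67 118.09 125.62 move 35.2 from stop 46.49 4.673
stem 302 115.19 117.98 125.57 move 35.48 from stop 48.54 4.673
stem 303 114.86 117.38 125.46 move 37.76 from stop 49.56 4.674
stem 304 114.7 116.92 125.16 move 38.51 from stop 48.87 4.674
stem 305 114.38 116.52 124.82 move 38.81 from stop 48.83 4.675
stem 306 113.99 116.16 124.62 move 39.54 from stop 49.71 4.675
```

```bash
python3 -c "
from cell import *
print(finish_job())"
```

```text
the job is handed in; nothing more can be done
None
```

The rack is hanging still on the balance, and the blue marker is set level with the red pointer: camera readings put the dip at about 49 mm and the marker within about 1 mm of it. The job is handed in, with no verdict returned.

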